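# Sweep loose vial caps into the tray's trough

## Robot

A 6-joint arm with a two-finger parallel gripper is mounted at the origin on the work surface. World frame = base frame: x ahead of the robot, y to its left, z up, the work surface at z = 0. Lengths are in mm, angles in rad, forces in N, time in s.
With the tool pointing down it reaches from about 400 to 925 mm from the base axis. Payload 12.5 kg.
Tool frame: the origin (TCP) lies midway between the tips of the shut fingers; the grasp point (between the pads) lies 19 mm behind it; z points along the fingers, y is the line along which they close (so a half turn about z gives the same grasp; the last joint's range is limited). The gripper opens to 95 mm and grips with 3 to 60 N. Pads are 20 mm wide; open, the fingers measure 119 mm over their backs; the gripper's body (75 mm by 180 mm) begins 59 mm behind the grasp point.
Start: joints at [1.047, 0.491, 1.559, -0, 1.092, -0.106], TCP at [253.58, 571.265, 214.661] pointing down, gripper open.
Joint ranges: [-3.1, 3.1], [-0.84, 2.19], [0.05, 2.79], [-1.13, 4.28], [0.06, 2.93], [-2.69, 2.69]. Speed limits (rad/s): [2.22, 2.22, 2.79, 3.14, 3.14, 3.14].

## Interface

Orientations are given as [roll, pitch, yaw] about the fixed x, y, z axes, in that order (R = Rz(yaw) Ry(pitch) Rx(roll)).
In Python, from cell import readout, eyes, env gives the robot as it stands.
- The arm moves only by the tool move_arm, never from a script. Its argument "plan" is a list of rows, each a list of 3 entries, a list of its own where there are three numbers: the turn, a rotation vector about the tool's x, y, z in degrees, then the shift along the tool's x, y, z in m, then the gripper command: -1 is shut, 1 is fully open, values between are in proportion. In form: [[[ax, ay, az], [x, y, z], jaw], ...]. A call has 1 to 5 rows; each row is the pose to reach, as a shift and turn from the pose commanded when the call began, along the tool's axes at that moment; what a row does not reach only later rows make up. A row lasts 1/8 s, in which the tool goes at most 62.5 mm and 10.7 degrees, less where a joint would pass 70% of its speed; a pose out of reach is approached as far as the arm can. A call with a gripper value outside its range is refused whole. The fingers move at their own pace and stop on an object; the grip force is fixed at half the most. Time passes only in rows, so rows that repeat a pose let the fingers close. It gives the time, the measured TCP pose, the force, the opening and the grip force at its end, in the units of the state.
- readout.state(): the state, without advancing time (a new reading comes with each control period).
- eyes.read_camera(name): name is "side" or "top" or "wrist"; returns a dict with "img" (420x560x3 uint8, red, green, blue), "K" (3x3 intrinsics, pixels), "extrinsics" (4x4, takes a point from camera to world coordinates). Camera axes: x right, y up, looking along -z (the intrinsics and any distortion apply to the point x, -y, -z); pixel columns grow to the right and rows downward; lengths in mm; the calibration is good to about 2 mm. A picture is of the moment at which its call begins. There is no depth.
- env.job_done(): hands the job in; it is judged then, once.
Trained networks look in a picture, given as the dict that the camera call returned (one of the last four; its "shot" number tells which), for a name from the list of things; names that differ only in an ending like _2 or _b are one class to them, and where a whole thing is asked for, a point or a joint stands for the part that bears it (a point fixed in the world has none). Each returns a list of dicts, best first, with "score" (0 to 1); they miss things now and then, are a little off and sometimes report something else, mostly with a low value. They report only what shows in the picture. A call takes as long as a camera call. They do not tell look-alikes from the thing itself.
- eyes.cut_out(picture, name): "mask" (420x560 bool, what is visible of it) and "uv" ([column, row] in pixels, amid what is visible of it).
The state is a dict: "t": time; "joints": joint angles; "qvel": joint speeds; "tau": joint torques, N m; "eef_pos": TCP position; "tcp_rot": TCP orientation; "ft_force": force on the tool from outside, world axes, zero at the start; "moment": the same for the moment, N m; "opening": opening from 0.0 (shut) to 1.0 (fully open); "grip_force": force on a finger pad.
Only numpy, scipy, OpenCV 4.12 (cv2) and the standard library are available. Lean on these libraries where they do the work, as an engineer would, in place of code of your own. Each camera call takes 0.05 s, during which the arm holds its last target. There are 200 camera calls.

## Task

Use the fingers to sweep the three loose caps across the deck of the counting tray and over its open edge, so that all three end up down in the trough along its side. Only push them, do not pick them up, and leave the capped vial standing where it is on the deck, as well as the bottle and the culture box on the bench.

Things in the scene. Friction and masses are not known exactly. Their poses are not given: they have to be found in the camera images.
- tray: dark metal counting tray fixed to the bench, 310 mm (its x) by 330 mm (its y), 48 mm high; origin at bench level, x and y along its sides, z up. Its flat deck, 40 mm above the bench, spans x -150 to 150 and y -150 to 100 mm. 5 mm thick rims stand 8 mm above the deck at y = -150 and x = -150 and 150 mm. At y = 100 mm the deck ends in a plain open edge, with the trough beyond
- trough (a point): middle of the bright metal floor of the tray's trough, at tray x 0, y 135 mm, 6 mm above the bench; axes as the tray's. The trough is 300 mm long (x) and 70 mm wide (y 100 to 170 mm of the tray), open on top, bounded by the 34 mm drop from the deck's edge and by walls up to 48 mm above the bench at its far side and both ends
- cap1: loose screw cap of white plastic lying flat on the tray's deck, a ribbed disc 34 mm across and 14 mm high, 11 to 18 g, sliding freely; origin at the centre of its underside, z up
- cap2: loose screw cap of white plastic lying flat on the tray's deck, a ribbed disc 34 mm across and 14 mm high, 11 to 18 g, sliding freely; origin at the centre of its underside, z up
- cap3: loose screw cap of white plastic lying flat on the tray's deck, a ribbed disc 34 mm across and 14 mm high, 11 to 18 g, sliding freely; origin at the centre of its underside, z up
- vial: capped sample vial standing upright on the deck among the caps: clear body, white cap, 26 mm across, 55 mm tall, 40 g; origin at the centre of its underside, z up. Caps and vial lie one to a lane, in any order: tray x near -90, -30, 30, 90 mm (within 5), tray y -80 to 10 mm
- bottle: white bottle with a red cap standing on the bench to the left of the tray (larger world y), 38 mm across, 75 mm tall, 90 g; origin at the centre of its underside, z up
- culture_box: clear square plant culture box with a lid and a seedling inside, standing on the bench to the right of the tray, 76 by 76 mm and 95 mm high, 250 g; origin at the centre of its underside, z up
Mind the look-alikes: they are no part of the job. Leave any turquoise or yellow look-alike of the cap1 alone. Leave any yellow look-alike of the cap2 alone.

How it is judged:
By the outcome, as a careful person would: the job done as asked, in the order asked, and still so for the second after the job is handed in, with the robot touching nothing.
It also fails if it takes over 58 s, if anything falls off the work surface, if the arm or the gripper's body presses on something with over 40 N, if the wrist force passes 120 N, or if a joint passes its speed limit or range.

## Working session

There is one attempt and no reset: what is moved stays moved. The work goes in short steps, Python scripts to look and compute and a tool call to move; the robot and the scene stay as the last step left them, time stands still between calls to the robot, and variables do not carry over. Pictures are saved under pics/ and viewed, at most 10 in all, crops included, and the job is handed in when it is done.

Besides the shell and the picture viewer there is one more tool, called by a JSON object that holds its "api" and its "payload". move_arm: Moves the arm, as the interface text tells. Its arguments: {"type":"object","properties":{"plan":{"type":"array","items":{"type":"array"}}},"required":["plan"]}

```bash
mkdir -p pics; cat > h.py <<'E'
import numpy as np, cv2
from cell import readout, eyes, env
def ray(p,uv):
    K=np.array(p["K"]);E=np.array(p["extrinsics"])
    d=np.linalg.inv(K)@[uv[0],uv[1],1]; d=np.array([d[0],-d[1],-d[2]])
    return E[:3,3],E[:3,:3]@d
def atz(p,uv,z):
    o,d=ray(p,uv); return o+d*(z-o[2])/d[2]
def proj(p,X):
    K=np.array(p["K"]);E=np.array(p["extrinsics"])
    c=E[:3,:3].T@(np.array(X)-E[:3,3]); v=K@[c[0],-c[1],-c[2]]; return v[:2]/v[2]
def save(p,n): cv2.imwrite(n,p["img"][:,:,::-1])
E
python3 - <<'E'
from h import *
s=readout.state(); print({k:np.round(s[k],3) for k in("t","joints","eef_pos","tcp_rot","opening")})
ims=[]
for c in("top","side"):
    p=eyes.read_camera(c); ims.append(p["img"]); print(c,[k for k in p], np.round(p["extrinsics"],2).tolist())
    for n,z in(("tray",40),("cap1",47),("vial",55+20),("bottle",37),("culture_box",45)):
        for r in eyes.cut_out(p,n): print(n,round(r["score"],2),np.round(r["uv"]),r["mask"].sum(),np.round(atz(p,r["uv"],z)))
    save(p,f"pics/{c}0.png")
E
```

```text
{'t': np.float64(0.0), 'joints': array([ 1.047,  0.492,  1.559, -0.   ,  1.092, -0.106]), 'eef_pos': array([253.461, 571.021, 214.062]), 'tcp_rot': array([-3.14 , -0.   ,  2.724]), 'opening': np.float64(1.0)}
top ['img', 'K', 'extrinsics', 'shot'] [[-0.01, 0.99, -0.17, 490.16], [-1.0, -0.0, 0.01, -46.67], [0.01, 0.17, 0.99, 1082.83], [0.0, 0.0, 0.0, 1.0]]
tray 0.91 [280. 257.] 18048 [573. -57.  40.]
cap1 0.72 [294. 296.] 170 [481. -89.  47.]
cap1 0.66 [316. 272.] 175 [ 535. -142.   47.]
cap1 0.63 [385. 300.] 185 [ 471. -301.   47.]
cap1 0.5 [277. 150.] 131 [836. -50.  47.]
cap1 0.49 [295. 223.] 183 [653. -93.  47.]
cap1 0.49 [307. 163.] 156 [ 802. -125.   47.]
cap1 0.15 [428. 239.] 1410 [ 612. -411.   47.]
vial 0.62 [294. 241.] 116 [606. -88.  75.]
bottle 0.69 [105. 292.] 371 [492. 355.  37.]
culture_box 0.65 [106. 296.] 357 [483. 350.  45.]
culture_box 0.63 [427. 238.] 1461 [ 615. -409.   45.]
side ['img', 'K', 'extrinsics', 'shot'] [[0.98, 0.15, -0.12, 535.4], [-0.19, 0.72, -0.66, -807.52], [-0.01, 0.67, 0.74, 893.54], [0.0, 0.0, 0.0, 1.0]]
tray 0.63 [239. 245.] 17362 [ 566. -104.   40.]
cap1 0.76 [210. 341.] 272 [ 482. -325.   47.]
cap1 0.67 [204. 242.] 197 [492. -87.  47.]
cap1 0.6 [352. 243.] 179 [ 804. -155.   47.]
cap1 0.53 [279. 235.] 198 [ 654. -100.   47.]
cap1 0.52 [229. 257.] 214 [ 539. -138.   47.]
cap1 0.52 [357. 217.] 197 [835. -84.  47.]
vial 0.61 [255. 227.] 267 [604. -91.  75.]
bottle 0.91 [189. 124.] 405 [490. 351.  37.]
culture_box 0.69 [292. 367.] 2718 [ 619. -405.   45.]
```

View pics/top0.png

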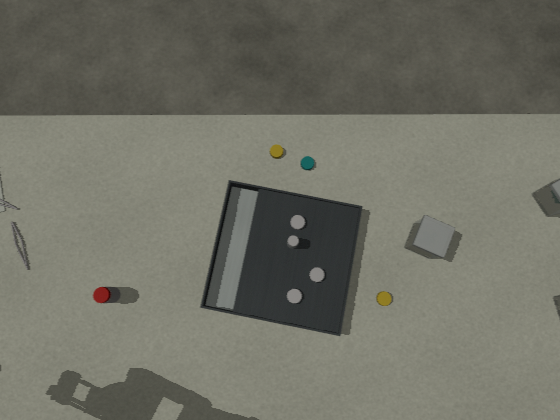

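View pics/side0.png

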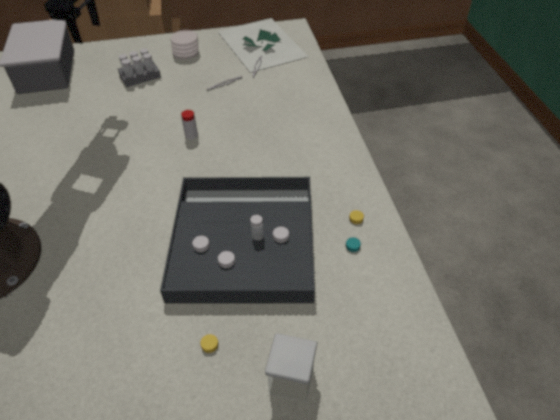

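The caps I want are the three white discs on the deck, at top-view pixels (298,222), (317,274) and (294,296). The vial is at (293,241). The look-alikes lie on the bench: yellow at (277,151) and (385,299), turquoise at (307,163). Next I'll check this in a close crop and fit the tray pose.

```bash
python3 - <<'E'
from h import *
p=eyes.read_camera("top"); im=p["img"][170:345,190:375]
cv2.imwrite("pics/crop.png",cv2.resize(im[:,:,::-1],None,fx=3.4,fy=3.4,interpolation=cv2.INTER_CUBIC))
for uv in [(230,182),(361,207),(340,333),(203,306)]: print(np.round(atz(p,uv,48),1))
g=p["img"].astype(int)
# bright discs: white threshold
m=((g.min(2)>120)&(g.max(2)-g.min(2)<40)).astype(np.uint8); 
k=np.zeros_like(m);k[200:320,255:340]=1; m*=k
n,l,st,c=cv2.connectedComponentsWithStats(m)
for i in range(1,n):
    if st[i,4]>30: print(np.round(c[i],1),st[i],np.round(atz(p,c[i],54),1))
m=eyes.cut_out(p,"tray")[0]["mask"].astype(np.uint8)
cs=max(cv2.findContours(m,0,2)[0],key=len); print(cv2.approxPolyDP(cs,5,True)[:,0].tolist())
E
```

```text
[754.3  63.9  48. ]
[ 691.2 -252.4   48. ]
[ 396.8 -193.3   48. ]
[459.3 122.4  48. ]
[297.1 221.5] [291 215  13  14 133] [655.5 -97.7  54. ]
[292.8 240.4] [288 236  10  10  73] [610.3 -86.8  54. ]
[316.4 274.2] [310 268  14  14 141] [ 530.7 -141.1   54. ]
[293.8 295.6] [288 289  13  14 147] [482.  -87.9  54. ]
[[229, 181], [200, 305], [338, 334], [360, 207]]
```

View pics/crop.png

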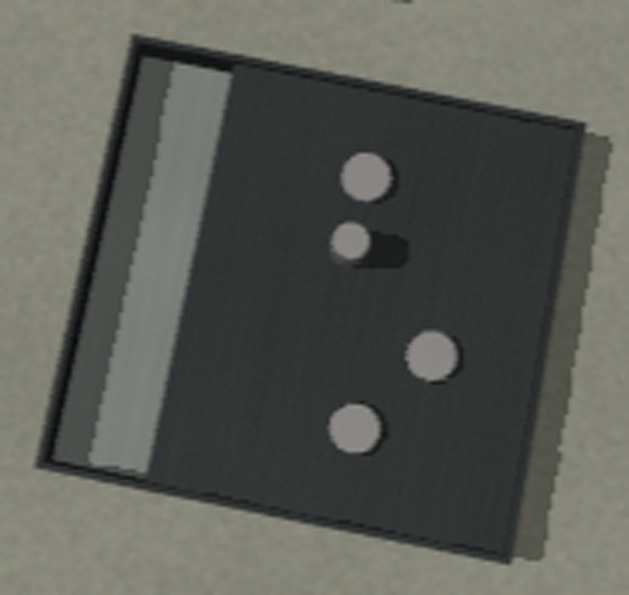

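The crop confirms it: three white caps at crop pixels (366,177), (433,356) and (356,428), the vial at (351,241), and the trough on the left. From the corners, the tray origin is about (573,-75) with yaw about -0.195. In tray x, y the caps are near (85,-7), (-29,-73) and (-87,-31), and the vial near (35,-2), which matches the lanes. I'm moving over the tray now with the jaw part-shut to about 22 mm.

{"api": "move_arm", "payload": {"plan": [[[0,0,8],[-0.043,-0.043,0],-0.54],[[0,0,16],[-0.086,-0.086,0],-0.54],[[0,0,24],[-0.129,-0.129,0],-0.54],[[0,0,32],[-0.172,-0.172,0],-0.54],[[0,0,40],[-0.215,-0.215,0],-0.54]]}}

```text
t: 1.32
eef_pos: [363.3, 285.8, 214.9]
tcp_rot: [3.141, -0.0, 2.021]
ft_force: [1.5, -0.1, -0.0]
opening: 0.532
grip_force: 0.0
```

```bash
cat >> h.py <<'E'
from scipy.spatial.transform import Rotation as R
O=np.array([573.5,-74.7]); YAW=-0.195
def t2w(x,y): c,s=np.cos(YAW),np.sin(YAW); return O+[c*x-s*y,s*x+c*y]
def w2t(w): c,s=np.cos(YAW),np.sin(YAW); d=np.array(w)[:2]-O; return np.array([c*d[0]+s*d[1],-s*d[0]+c*d[1]])
def go(x,y,z):
    s=readout.state(); Rc=R.from_euler("xyz",s["tcp_rot"]); Rt=R.from_euler("xyz",[np.pi,0,YAW+np.pi/2])
    d=np.r_[t2w(x,y),z]-s["eef_pos"]
    print("t",s["t"],"tray",np.round(w2t(s["eef_pos"]),1),"z",round(s["eef_pos"][2],1),"open",s["opening"],"F",np.round(s["ft_force"],1))
    print("turn",np.round((Rc.inv()*Rt).as_rotvec(degrees=True),1),"shift",np.round(Rc.inv().apply(d),1))
E
python3 - <<'E'
from h import *
go(0,-60,214)
E
```

```text
t 1.325 tray [-276.1  313. ] z 214.9 open 0.5315401787512606 F [ 1.5 -0.1 -0. ]
turn [ 0. -0. 37.] shift [-464.    -3.9    0.9]
```

{"api": "move_arm", "payload": {"plan": [[[0,0,7.4],[-0.06,-0.001,0],-0.54],[[0,0,14.8],[-0.12,-0.002,0],-0.54],[[0,0,22.2],[-0.18,-0.002,0],-0.54],[[0,0,29.6],[-0.24,-0.003,0],-0.54],[[0,0,37],[-0.3,-0.003,0],-0.54]]}}

```text
t: 1.95
eef_pos: [492.6, 14.7, 214.9]
tcp_rot: [3.141, -0.0, 1.375]
ft_force: [2.1, 0.8, 0.4]
opening: 0.232
grip_force: 0.0
```

```bash
python3 - <<'E'
from h import *
go(0,-80,214)
E
```

```text
t 1.95 tray [-96.7  72. ] z 214.9 open 0.2320097646769787 F [2.1 0.8 0.4]
turn [ 0. -0. -0.] shift [-152.    96.7    0.9]
```

{"api": "move_arm", "payload": {"plan": [[[0,0,0],[-0.045,0.03,-0.02],-0.54],[[0,0,0],[-0.09,0.06,-0.04],-0.54],[[0,0,0],[-0.14,0.09,-0.06],-0.54],[[0,0,0],[-0.14,0.09,-0.06],-0.54],[[0,0,0],[-0.14,0.09,-0.06],-0.54]]}}

```text
t: 2.58
eef_pos: [553.3, -137.5, 274.2]
tcp_rot: [-3.141, -0.0, 1.379]
ft_force: [-0.3, -0.2, -0.4]
opening: 0.229
grip_force: 0.0
```

```bash
python3 - <<'E'
from h import *
go(0,-80,214)
p=eyes.read_camera("wrist"); save(p,"pics/w1.png")
for n,z in(("cap1",54),("vial",95)):
  for r in eyes.cut_out(p,n):
    u=r["uv"]; w=atz(p,u,z); print(n,round(r["score"],2),np.round(u),r["mask"].sum(),np.round(w,1),"tray",np.round(w2t(w),1))
E
```

```text
t 2.575 tray [ -7.6 -65.6] z 274.2 open 0.22923432403490074 F [-0.3 -0.2 -0.4]
turn [-0.1 -0.   0.2] shift [-14.5   7.6  60.2]
cap1 0.83 [218. 166.] 604 [482.  -90.6  54. ] tray [-86.7 -33.3]
cap1 0.76 [355. 142.] 646 [656.6 -95.3  54. ] tray [85.5 -4.1]
cap1 0.75 [463. 144.] 602 [ 788.1 -123.3   54. ] tray [220.   -6.1]
cap1 0.72 [263. 198.] 515 [ 529.9 -142.    54. ] tray [-29.7 -74.5]
cap1 0.58 [484.  80.] 750 [816.9 -53.2  54. ] tray [234.6  68.3]
cap1 0.52 [260. 304.] 56 [ 494.4 -290.1   54. ] tray [ -35.9 -226.7]
cap1 0.45 [287. 114.] 59038 [580. -46.  54.] tray [ 0.8 29.4]
vial 0.68 [315. 142.] 490 [603.7 -83.6  95. ] tray [31.3 -2.9]
```

View pics/w1.png

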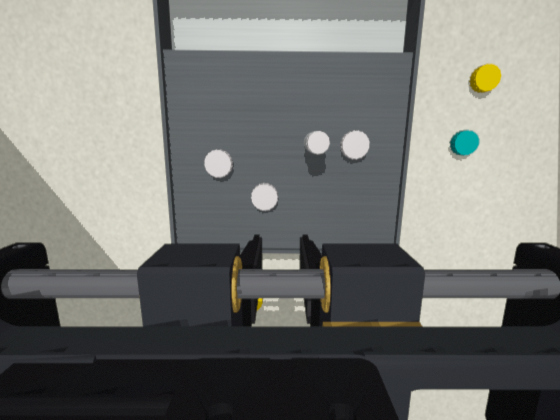

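The wrist view shows the caps at pixels (264,197), (218,163) and (355,144) and the vial at (317,142). This agrees with the top view, and the colored look-alikes at (487,78) and (465,142) are outside the tray. I'll descend behind the cap in the -30 lane.

{"api": "move_arm", "payload": {"plan": [[[0,0,0],[-0.045,-0.023,0.03],-0.54],[[0,0,0],[-0.045,-0.023,0.09],-0.54],[[0,0,0],[-0.045,-0.023,0.15],-0.54],[[0,0,0],[-0.045,-0.023,0.2],-0.54],[[0,0,0],[-0.045,-0.023,0.22],-0.54]]}}

```text
t: 3.35
eef_pos: [521.5, -176.1, 52.0]
tcp_rot: [-3.138, -0.001, 1.381]
ft_force: [1.0, -0.4, 0.8]
opening: 0.23
grip_force: 0.0
```

```bash
python3 - <<'E'
from h import *
go(-30,-112,45)
p=eyes.read_camera("wrist"); save(p,"pics/w2.png")
for r in eyes.cut_out(p,"cap1"):
    u=r["uv"]; w=atz(p,u,54); print(round(r["score"],2),np.round(u),r["mask"].sum(),"tray",np.round(w2t(w),1))
E
```

```text
t 3.35 tray [ -31.4 -109.5] z 52.0 open 0.22954082285386973 F [ 1.  -0.4  0.8]
turn [-0.2 -0.1  0.3] shift [-2.5  1.4  7. ]
0.85 [505.  62.] 4763 tray [82.7 -5.9]
0.69 [283. 192.] 2956 tray [-29.4 -72.8]
0.65 [174. 114.] 3640 tray [-87.2 -31.6]
```

View pics/w2.png

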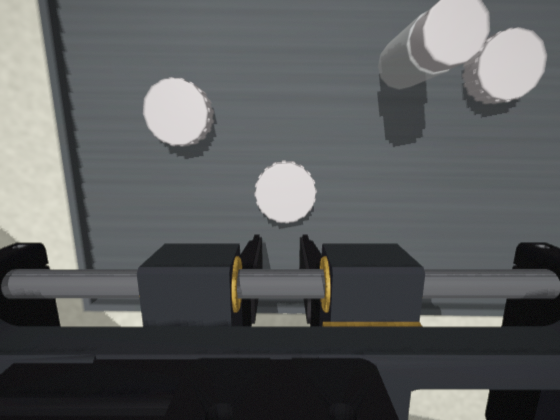

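The cap at (285,192) is centred ahead of the two fingers, so I'm pushing along tray +y.

{"api": "move_arm", "payload": {"plan": [[[0,0,0],[0.005,0.001,0.005],-0.54],[[0,0,0],[0.02,0.001,0.006],-0.54],[[0,0,0],[0.038,0.001,0.006],-0.54],[[0,0,0],[0.056,0.001,0.006],-0.54],[[0,0,0],[0.074,0.001,0.006],-0.54]]}}

```text
t: 4.08
eef_pos: [538.0, -103.6, 48.9]
tcp_rot: [3.141, -0.0, 1.38]
ft_force: [0.0, -0.1, 0.8]
opening: 0.23
grip_force: 0.3
```

{"api": "move_arm", "payload": {"plan": [[[0,0,0],[0.018,0,0],-0.54],[[0,0,0],[0.036,0,0],-0.54],[[0,0,0],[0.054,0,0],-0.54],[[0,0,0],[0.072,0,0],-0.54],[[0,0,0],[0.09,0,0],-0.54]]}}

```text
t: 4.7
eef_pos: [554.9, -15.6, 48.6]
tcp_rot: [-3.142, -0.0, 1.38]
ft_force: [0.6, -0.2, 1.3]
opening: 0.23
grip_force: 0.3
```

```bash
python3 - <<'E'
from h import *
go(-30,98,45)
p=eyes.read_camera("wrist")
for r in eyes.cut_out(p,"cap1"):
    u=r["uv"]; w=atz(p,u,54); print(round(r["score"],2),np.round(u),r["mask"].sum(),"tray",np.round(w2t(w),1))
E
```

```text
t 4.7 tray [-29.7  54.4] z 48.6 open 0.23000521369195387 F [ 0.6 -0.2  1.3]
turn [-0.  -0.   0.2] shift [43.6 -0.2  3.6]
0.94 [282. 216.] 2925 tray [-28.2  77.9]
0.82 [456. 321.] 399 tray [78.  12.5]
```

{"api": "move_arm", "payload": {"plan": [[[0,0,0],[0.015,0,0],-0.54],[[0,0,0],[0.03,0,0],-0.54],[[0,0,0],[0.045,0,0],-0.54],[[0,0,0],[0.045,0,0],-0.54],[[0,0,0],[0.045,0,-0.05],-0.54]]}}

```text
t: 5.42
eef_pos: [561.7, 27.5, 96.5]
tcp_rot: [-3.135, 0.001, 1.38]
ft_force: [0.0, -0.5, 0.4]
opening: 0.228
grip_force: 0.0
```

```bash
python3 - <<'E'
from h import *
go(-88,-72,110)
p=eyes.read_camera("wrist")
for r in eyes.cut_out(p,"cap1"):
    u=r["uv"]; w=atz(p,u,20); print(round(r["score"],2),np.round(u),r["mask"].sum(),"tray at z20",np.round(w2t(w),1))
E
```

```text
t 5.425 tray [-31.4  98. ] z 96.5 open 0.2275775360045624 F [ 0.  -0.5  0.4]
turn [-0.4  0.   0.3] shift [-169.7  -57.5  -13. ]
0.78 [284. 165.] 1501 tray at z20 [-28.5 142.6]
```

{"api": "move_arm", "payload": {"plan": [[[0,0,0],[-0.045,-0.03,-0.015],-0.54],[[0,0,0],[-0.1,-0.056,-0.015],-0.54],[[0,0,0],[-0.155,-0.056,-0.01],-0.54],[[0,0,0],[-0.17,-0.056,0],-0.54],[[0,0,0],[-0.17,-0.056,0.03],-0.54]]}}

```text
t: 6.15
eef_pos: [476.5, -130.3, 68.6]
tcp_rot: [3.139, 0.0, 1.378]
ft_force: [1.1, -1.1, -1.1]
opening: 0.232
grip_force: 0.0
```

```bash
python3 - <<'E'
from h import *
go(-87,-72,48)
p=eyes.read_camera("wrist")
for r in eyes.cut_out(p,"cap1"):
    u=r["uv"]; w=atz(p,u,54); print(round(r["score"],2),np.round(u),r["mask"].sum(),"tray",np.round(w2t(w),1))
E
```

```text
t 6.15 tray [-84.4 -73.3] z 68.6 open 0.23217399255881627 F [ 1.1 -1.1 -1.1]
turn [0.2 0.  0.1] shift [ 1.3 -2.6 20.6]
0.67 [274. 178.] 2514 tray [-87.4 -31.1]
```

{"api": "move_arm", "payload": {"plan": [[[0,0,0],[0,-0.003,0.012],-0.54],[[0,0,0],[0,-0.003,0.02],-0.54],[[0,0,0],[0.016,-0.003,0.02],-0.54],[[0,0,0],[0.034,-0.003,0.02],-0.54],[[0,0,0],[0.052,-0.003,0.02],-0.54]]}}

```text
t: 6.88
eef_pos: [483.4, -75.7, 49.0]
tcp_rot: [3.141, -0.0, 1.381]
ft_force: [-0.1, -0.4, 0.1]
opening: 0.231
grip_force: 0.0
```

{"api": "move_arm", "payload": {"plan": [[[0,0,0],[0.018,0,0],-0.54],[[0,0,0],[0.036,0,0],-0.54],[[0,0,0],[0.054,0,0],-0.54],[[0,0,0],[0.07,0,0],-0.54],[[0,0,0],[0.075,0,0],-0.54]]}}

```text
t: 7.5
eef_pos: [497.3, -2.6, 48.6]
tcp_rot: [3.142, -0.0, 1.381]
ft_force: [0.2, -0.4, 0.5]
opening: 0.232
grip_force: 0.1
```

```bash
python3 - <<'E'
from h import *
go(-87,98,48)
p=eyes.read_camera("wrist")
for r in eyes.cut_out(p,"cap1"):
    u=r["uv"]; w=atz(p,u,54); print(round(r["score"],2),np.round(u),r["mask"].sum(),"tray",np.round(w2t(w),1))
E
```

```text
t 7.5 tray [-88.7  56. ] z 48.6 open 0.23155809876787384 F [ 0.2 -0.4  0.5]
turn [ 0.  -0.   0.3] shift [42.   1.9  0.6]
0.92 [374. 104.] 2743 tray [-40.1 138.9]
0.74 [279. 218.] 2945 tray [-89.   78.3]
```

Cap is still nested. I'll push it over the edge, then lift well above the vial.

{"api": "move_arm", "payload": {"plan": [[[0,0,0],[0.015,0,0],-0.54],[[0,0,0],[0.03,0,0],-0.54],[[0,0,0],[0.043,0,0],-0.54],[[0,0,0],[0.043,0,0],-0.54],[[0,0,0],[0.043,0,-0.06],-0.54]]}}

```text
t: 8.22
eef_pos: [503.7, 38.7, 106.2]
tcp_rot: [-3.134, 0.001, 1.38]
ft_force: [0.7, -0.8, 0.6]
opening: 0.232
grip_force: 0.0
```

{"api": "move_arm", "payload": {"plan": [[[0,0,0],[-0.02,0.02,-0.04],-0.54],[[0,0,0],[-0.05,0.06,-0.06],-0.54],[[0,0,0],[-0.08,0.11,-0.06],-0.54],[[0,0,0],[-0.11,0.16,-0.06],-0.54],[[0,0,0],[-0.14,0.177,-0.06],-0.54]]}}

```text
t: 8.85
eef_pos: [654.0, -134.4, 168.0]
tcp_rot: [3.141, -0.0, 1.38]
ft_force: [-1.5, 0.8, 0.0]
opening: 0.23
grip_force: 0.0
```

```bash
python3 - <<'E'
from h import *
go(87,-45,48)
p=eyes.read_camera("wrist")
save(p,"pics/w3.png")
for n,z in(("cap1",54),("cap1",20),("vial",95)):
  for r in eyes.cut_out(p,n):
    u=r["uv"]; w=atz(p,u,z); print(n,z,round(r["score"],2),np.round(u),r["mask"].sum(),"tray",np.round(w2t(w),1))
E
```

```text
t 8.85 tray [ 90.6 -42.9] z 168.0 open 0.23019886918905363 F [-1.5  0.8  0. ]
turn [ 0.  -0.   0.2] shift [ -2.1  -3.6 120. ]
cap1 54 0.98 [450.  83.] 1228 tray [238.5  70.1]
cap1 54 0.81 [272. 170.] 1024 tray [83.8 -5.3]
cap1 54 0.79 [152.  12.] 983 tray [-15.2 124.3]
cap1 54 0.73 [426. 168.] 957 tray [225.7  -3.2]
cap1 20 0.98 [450.  83.] 1228 tray [256.1  75.8]
cap1 20 0.81 [272. 170.] 1024 tray [82.9 -8.7]
cap1 20 0.79 [152.  12.] 983 tray [-27.8 136.4]
cap1 20 0.73 [426. 168.] 957 tray [241.7  -6.2]
vial 95 0.91 [214. 171.] 1057 tray [38.3 -2.4]
```

View pics/w3.png

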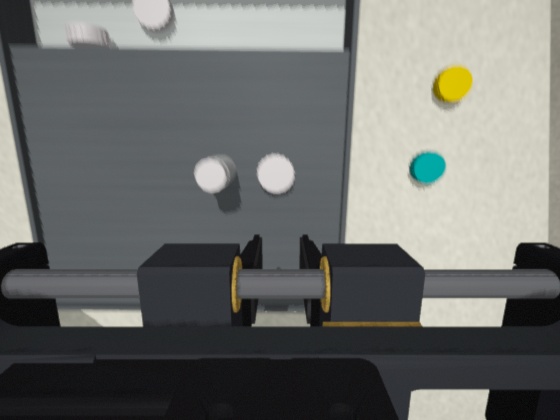

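The cap at (276,173) is clear of the vial at (211,174). Both earlier caps are in the trough, at (152,12) and (88,37), the second one close to the step. Descending behind the third cap.

{"api": "move_arm", "payload": {"plan": [[[0,0,0],[-0.003,-0.003,0.03],-0.54],[[0,0,0],[-0.003,-0.003,0.07],-0.54],[[0,0,0],[-0.003,-0.003,0.1],-0.54],[[0,0,0],[-0.003,-0.003,0.11],-0.54],[[0,0,0],[-0.003,-0.003,0.112],-0.54]]}}

```text
t: 9.68
eef_pos: [649.1, -134.2, 57.0]
tcp_rot: [-3.142, -0.0, 1.381]
ft_force: [0.3, -0.0, 0.1]
opening: 0.229
grip_force: 0.0
```

```bash
python3 - <<'E'
from h import *
go(87,-45,48)
p=eyes.read_camera("wrist")
for n,z in(("cap1",54),("vial",95)):
  for r in eyes.cut_out(p,n):
    u=r["uv"]; w=atz(p,u,z); print(n,z,round(r["score"],2),np.round(u),r["mask"].sum(),"tray",np.round(w2t(w),1))
E
```

```text
t 9.675 tray [ 85.7 -43.8] z 57.0 open 0.22930782434137217 F [ 0.3 -0.   0.1]
turn [-0.  -0.   0.3] shift [-1.2  1.3  9. ]
cap1 54 0.72 [506. 179.] 2350 tray [214.8  -0. ]
cap1 54 0.63 [540.  54.] 2029 tray [220.8  65.3]
vial 95 0.92 [173. 190.] 3759 tray [38.9 -0.5]
```

{"api": "move_arm", "payload": {"plan": [[[0,0,0],[0,0.001,0.008],-0.54],[[0,0,0],[0.01,0.001,0.008],-0.54],[[0,0,0],[0.022,0.001,0.008],-0.54],[[0,0,0],[0.036,0.001,0.008],-0.54],[[0,0,0],[0.05,0.001,0.008],-0.54]]}}

```text
t: 10.45
eef_pos: [659.8, -84.7, 48.7]
tcp_rot: [3.141, -0.0, 1.38]
ft_force: [0.1, 0.4, -0.6]
opening: 0.228
grip_force: 0.0
```

```bash
python3 - <<'E'
from h import *
go(87,98,48)
p=eyes.read_camera("wrist"); save(p,"pics/w4.png")
for n,z in(("cap1",54),("vial",95)):
  for r in eyes.cut_out(p,n):
    u=r["uv"]; w=atz(p,u,z); print(n,z,round(r["score"],2),np.round(u),r["mask"].sum(),"tray",np.round(w2t(w),1))
E
```

```text
t 10.45 tray [86.6  6.9] z 48.7 open 0.2279593262511563 F [ 0.1  0.4 -0.6]
turn [ 0.  -0.   0.3] shift [91.1  0.8  0.7]
cap1 54 0.76 [ 7. 69.] 569 tray [-50.  105.9]
cap1 54 0.73 [536. 134.] 2268 tray [221.1  75.3]
cap1 54 0.71 [281. 213.] 2935 tray [87.5 32. ]
cap1 54 0.7 [88. 21.] 2990 tray [ -6.5 127.5]
cap1 54 0.58 [496. 247.] 1939 tray [210.9  12.5]
```

View pics/w4.png

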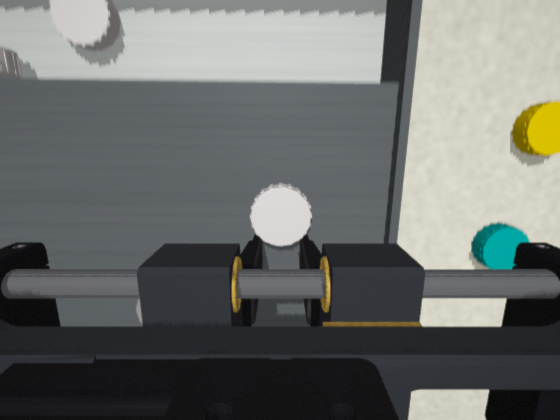

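The cap at (281,214) is nested against both fingers, and the first cap lies flat in the trough at (82,20). I'll push on.

{"api": "move_arm", "payload": {"plan": [[[0,0,0],[0.015,0,0],-0.54],[[0,0,0],[0.031,0,0],-0.54],[[0,0,0],[0.047,0,0],-0.54],[[0,0,0],[0.063,0,0],-0.54],[[0,0,0],[0.078,0,0],-0.54]]}}

```text
t: 11.22
eef_pos: [674.5, -8.1, 48.6]
tcp_rot: [3.142, -0.0, 1.38]
ft_force: [0.3, -0.5, -0.2]
opening: 0.228
grip_force: 0.2
```

{"api": "move_arm", "payload": {"plan": [[[0,0,0],[0.013,0,0],-0.54],[[0,0,0],[0.016,0,0],-0.54],[[0,0,0],[0.016,0,0],-0.54],[[0,0,0],[0.016,0,-0.04],-0.54],[[0,0,0],[0.016,0,-0.1],-0.54]]}}

```text
t: 11.85
eef_pos: [676.5, 5.7, 148.1]
tcp_rot: [-3.138, 0.0, 1.379]
ft_force: [-1.1, -0.3, 0.1]
opening: 0.232
grip_force: 0.0
```

{"api": "move_arm", "payload": {"plan": [[[0,0,0],[-0.04,-0.04,-0.04],-0.54],[[0,0,0],[-0.08,-0.08,-0.08],-0.54],[[0,0,0],[-0.12,-0.12,-0.1],-0.54],[[0,0,0],[-0.15,-0.13,-0.1],-0.54],[[0,0,0],[-0.15,-0.13,-0.1],-0.54]]}}

```text
t: 12.48
eef_pos: [520.0, -118.4, 249.6]
tcp_rot: [3.14, 0.0, 1.376]
ft_force: [0.2, 0.1, -0.3]
opening: 0.232
grip_force: 0.0
```

```bash
python3 - <<'E'
from h import *
go(87,98,48)
p=eyes.read_camera("wrist"); save(p,"pics/w5.png")
for n,z in(("cap1",20),("vial",95)):
  for r in eyes.cut_out(p,n):
    u=r["uv"]; w=atz(p,u,z); print(n,z,round(r["score"],2),np.round(u),r["mask"].sum(),"tray",np.round(w2t(w),1))
E
```

```text
t 12.475 tray [-44.  -53.2] z 249.6 open 0.23221661691499046 F [ 0.2  0.1 -0.3]
turn [0.1 0.  0. ] shift [151.2 130.8 201.8]
cap1 20 0.87 [292.  25.] 870 tray [-29.9 141.6]
cap1 20 0.79 [521.  83.] 868 tray [250.5  78.9]
cap1 20 0.72 [394.  49.] 544 tray [ 92.7 116.4]
cap1 20 0.7 [501. 153.] 723 tray [240.5  -6.1]
cap1 20 0.64 [241.  48.] 508 tray [-90.1 116.7]
cap1 20 0.62 [276. 313.] 410 tray [ -49.9 -235.1]
vial 95 0.74 [352. 155.] 635 tray [31.4 -4. ]
```

View pics/w5.png

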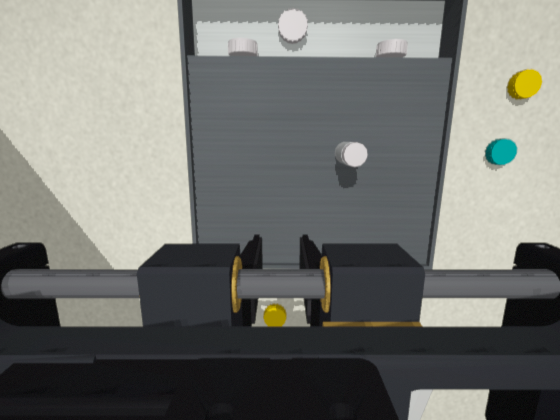

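Caps 2 and 3, at (243,47) and (392,47), look like they're standing on edge against the step. I'll check from the fixed cameras.

```bash
python3 - <<'E'
from h import *
ims=[]
for c,(x,y) in (("top",(195,175)),("side",(170,160))):
    p=eyes.read_camera(c); 
    for r in eyes.cut_out(p,"cap1"): print(c,round(r["score"],2),np.round(r["uv"]),r["mask"].sum(),[np.round(w2t(atz(p,r["uv"],z)),1).tolist() for z in(13,40)])
    w,h=(90,150) if c=="top" else (160,70)
    im=p["img"][y:y+h,x:x+w]; k=4 if c=="top" else 3.1 
    if c=="side": k=2.7
    ims.append(cv2.resize(im,None,fx=k,fy=k,interpolation=cv2.INTER_CUBIC)[:,:430])
    print(c,[np.round(proj(p,[*t2w(a,100),40])).tolist() for a in(-90,90)])
H=600;o=np.zeros((H,800,3),np.uint8)
o[:ims[0].shape[0],:ims[0].shape[1]]=ims[0]; o[:ims[1].shape[0],365:365+ims[1].shape[1]]=ims[1]
cv2.imwrite("pics/f1.png",o[:,:,::-1])
E
```

```text
top 0.67 [386. 299.] 85 [[-53.3, -251.9], [-54.2, -245.3]]
top 0.57 [307. 163.] 155 [[243.9, -3.7], [235.6, -3.3]]
top 0.51 [225. 260.] 180 [[-33.9, 147.4], [-35.2, 144.0]]
top 0.49 [274. 152.] 164 [[257.9, 81.9], [249.2, 80.1]]
top 0.47 [234. 284.] 88 [[-87.4, 115.7], [-87.4, 113.1]]
top 0.45 [246. 212.] 79 [[91.1, 120.8], [86.6, 118.1]]
top [[239.0, 286.0], [254.0, 212.0]]
side 0.7 [236. 195.] 145 [[-21.7, 148.3], [-17.8, 121.4]]
side 0.7 [209. 341.] 314 [[-49.0, -244.6], [-44.3, -259.4]]
side 0.65 [356. 217.] 189 [[263.6, 71.8], [258.8, 47.3]]
side 0.61 [356. 243.] 195 [[253.9, -7.0], [249.3, -29.0]]
side 0.37 [282. 202.] 67 [[90.1, 124.2], [90.5, 98.2]]
side 0.37 [207. 199.] 70 [[-91.2, 135.0], [-85.2, 108.6]]
side [[205.0, 202.0], [282.0, 201.0]]
```

View pics/f1.png

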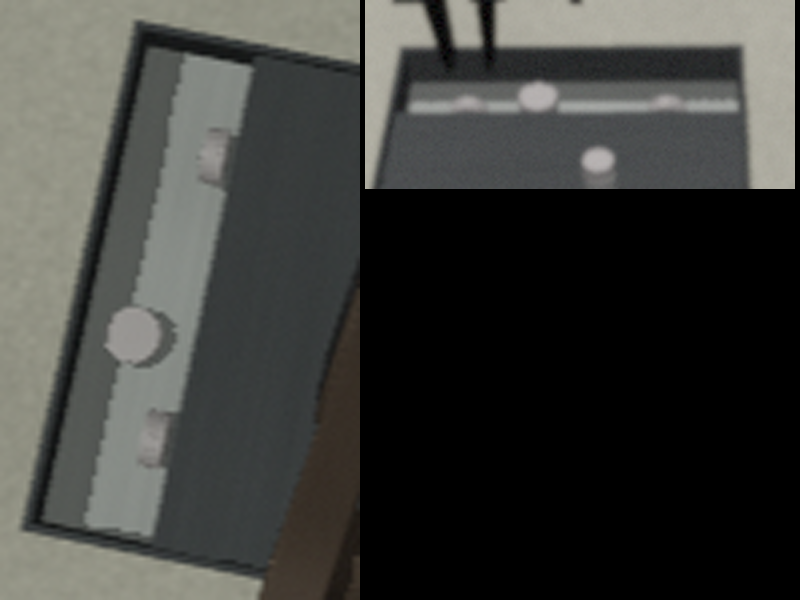

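All three caps are below the deck edge, at tray (-34,147), (-87,115) and (90,120). One lies flat and two stand on edge against the step. The vial is still upright at (31,-4), where it was before, and the robot touches nothing, so I'm handing in.

```bash
python3 -c "
from h import *
print(env.job_done())"
```

```text
the job is handed in; nothing more can be done
None
```

I swept all three caps over the open edge into the trough and handed the job in; one lies flat, two stand on edge against the step, the vial is still standing in place, and the arm went nowhere near the bottle or culture box.

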